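Scan the catch plate and slide it out to the red mark

TASK

Take the scanner out of its dock and hold it steady for about two seconds roughly 8 cm above the barcode label on the metal catch plate, looking at the label, then stand it upright back in its dock and let go of it. Then, by its black grip, slide the plate straight out over the edge of its stand, without lifting it off or letting it tip, until its outer edge is level with the red pointer; it would tip over there on its own, so finish while still holding it flat and still on the stand. Do not shift the plate before the scan is done and the scanner is back, do not let it rest against the pointer, and leave the jars and the bottle where they are.

Things in the scene. Friction and masses are not known exactly. Their poses are not given: they have to be found in the camera images.
- stand: fixed low grey and steel stand, 150 (x) x 220 (y) x 90 mm high, flat open top without rims. Origin at the centre of its underside, z up. The plate slides out over its -y edge (y = -110 mm); the outward direction is the stand's -y
- plate: loose aluminium catch plate, 130 (x) x 300 (y) x 6 mm, about 0.6 kg (0.45 to 0.8), lying on the stand with the same axes as the stand. Origin at the centre of its underside. Outer end at -y, with a fixed orange dish (84 mm across, top 26 mm above the underside, centred at y = -98 mm); black grip at +y. Its centre of mass lies about 10 mm towards -y from its origin, so at the mark it tips over the stand's edge unless it is held
- plate_grip (a point): centre of the plate's upright black grip, a solid block fixed on the plate: 60 (x) x 16 (y) x 45 mm tall, from 6 to 51 mm above the plate's underside; the point is 28.5 mm above the underside, 110 mm towards +y of the plate's origin; axes as the plate. Graspable from above across its 16 mm
- plate_edge (a point): middle of the plate's outer (-y) edge, half-way up its thickness, 150 mm from the plate's origin; axes as the plate
- label (a point): centre of the white label with black bars (56 x 34 mm) on the plate's top face, at the middle of the plate; z up
- gauge: fixed pointer post beside the plate's path, with the stand's axes: dark round foot, thin steel rod and a red blade on top. Origin on the bench surface below the blade's tip; the blade runs from there 55 mm to +x, is 6 mm thick in y and reaches from 93 to 107 mm above the bench
- mark (a point): tip of the red blade nearest the plate, in the middle of its thickness, 100 mm above the bench, about 20 mm clear of the plate's +x side; same axes as the stand. The plate's outer edge has to come to the same y (in these axes) as this point
- dock: fixed grey open-topped dock, outside 68 (x) x 78 (y) x 30 mm high, walls and floor 5 mm thick (inside 58 x 68 mm), on a thin black foot 90 x 100 mm. Origin at the centre of its underside, z up
- scanner: loose handheld scanner, 160 g, standing upright in the dock: blue head 40 (x) x 50 (y) mm, 35 mm high, below a white handle 30 (x) x 34 (y) mm that reaches from 33 to 115 mm above the underside. Origin at the centre of its underside, z up, axes as the dock at the start
- scanner_mid (a point): middle of the scanner, 57.5 mm above its underside on its centre line; axes as the scanner. 62.5 mm above the bench when docked
- scanner_lens (a point): centre of the scanner's red window in its underside; it looks straight down along the scanner's own -z
- jar_yellow: white jar with a yellow cap, 68 mm across, 105 mm tall; a bystander, origin at its underside
- jar_red: small white jar with a red cap, 48 mm across, 55 mm tall; the plate may pass over it; a bystander, origin at its underside
- bottle_amber: amber bottle, 50 mm across, 100 mm tall; a bystander, origin at its underside
Mind the look-alikes: they are no part of the job. Leave any green look-alike of the gauge alone.

How it is judged:
On the way, in this order (a step that is already met when the one before it is completed fails the run):
1. the scanner is held over the plate's label, looking at its centre (within 18 mm) from 40 to 140 mm, steady for 1 s, the plate not yet shifted (x of label in the frame of scanner_lens between -0.018 and 0.018 m and y of label in the frame of scanner_lens between -0.018 and 0.018 m and z of label in the frame of scanner_lens between -0.14 and -0.04 m and linear speed of scanner below 0.03 m/s and angular speed of scanner below 0.3 rad/s and distance of plate_grip from where it was at the start of the episode below 0.012 m), for 1 s.
2. the scanner stands upright back in its dock, let go, the plate still not shifted (x of scanner_mid in the frame of dock between -0.016 and 0.016 m and y of scanner_mid in the frame of dock between -0.016 and 0.016 m and z of scanner_mid in the frame of dock below 0.07 m and angle between scanner_mid's own z axis and vertical below 0.12 rad and contact force between scanner and the arm below 0.1 N and contact force between scanner and the fingers below 0.1 N and linear speed of scanner below 0.03 m/s and distance of plate_grip from where it was at the start of the episode below 0.012 m), for 0.2 s.
At the end, for the whole second after the job is handed in: The plate's outer edge is level with the red mark to within 9 mm, the plate lies straight (within 0.14 rad and 25 mm sideways) and flat (within 0.06 rad) on the stand, at rest, not touching the gauge, and is still held by the robot; the scanner stands in its dock, released (y of plate_edge in the frame of mark between -0.009 and 0.009 m and x of plate_edge in the frame of stand between -0.025 and 0.025 m and angle between the y axis of plate and the y axis of stand, either way round below 0.14 rad and angle between plate's own z axis and vertical below 0.06 rad and z of plate in the frame of stand between 0.08 and 0.1 m and contact force between plate and stand above 0.5 N and (contact force between plate and the fingers above 1 N or contact force between plate and the arm above 1 N) and contact force between plate and gauge below 0.3 N and linear speed of plate below 0.02 m/s and x of scanner_mid in the frame of dock between -0.016 and 0.016 m and y of scanner_mid in the frame of dock between -0.016 and 0.016 m and z of scanner_mid in the frame of dock below 0.07 m and angle between scanner_mid's own z axis and vertical below 0.12 rad and contact force between scanner and the arm below 0.1 N and contact force between scanner and the fingers below 0.1 N and linear speed of scanner below 0.03 m/s); the arm keeps its last pose, push and grip.
It fails at once if the plate tips (angle between plate's own z axis and vertical above 0.25 rad).
It fails at once if the plate is lifted off the stand (z of plate in the frame of stand above 0.115 m).
It fails at once if a jar or the bottle is shifted by more than 30 mm (distance of any of jar_yellow, jar_red, bottle_amber from where it was at the start of the episode above 0.03 m).
It also fails if it takes over 72 s, if anything falls off the work surface, if the arm or the gripper's body presses on something with over 40 N, if the wrist force passes 120 N, or if a joint passes its speed limit or range.

ROBOT

A 6-joint arm with a two-finger parallel gripper is mounted at the origin on the work surface. World frame = base frame: x ahead of the robot, y to its left, z up, the work surface at z = 0. Lengths are in m, angles in rad, forces in N, time in s.
With the tool pointing down it reaches from about 0.35 to 0.95 m from the base axis. Payload 17.4 kg.
Tool frame: the origin (TCP) lies midway between the tips of the shut fingers; the grasp point (between the pads) lies 19 mm behind it; y points along the fingers, z is the direction in which the jaws open and shut, and the axes are right-handed (so a half turn about y gives the same grasp; the last joint's range is limited). The gripper opens to 93 mm and grips with 3 to 60 N. Pads are 15 mm wide; open, the fingers measure 128 mm over their backs; the gripper's body (75 mm by 188 mm) begins 65 mm behind the grasp point.
Start: joints at [-1.253, 0.116, 1.442, -0, 1.584, -0.038], TCP at [0.235, -0.633, 0.219] pointing down, gripper open.
Joint ranges: [-2.83, 2.83], [-0.83, 2.19], [0.07, 2.5], [-1.14, 4.28], [0.01, 3], [-2.97, 2.97]. Speed limits (rad/s): [1.89, 1.89, 2.22, 3.14, 3.14, 3.14].

INTERFACE

Orientations are given as a unit quaternion [x, y, z, w].
In Python, from workcell import get_obs, get_image, calibration, hand_in gives the robot as it stands.
- The arm moves only by the tool drive_tool, never from a script. Its argument "motion" is a list of rows, each an object of numbers: "rx", "ry", "rz": the turn, a rotation vector about the tool's x, y, z in degrees; "x", "y", "z": the shift along the tool's x, y, z in mm; "fingers": the closure, from 0 (fully open) to 1 (shut). A call has 1 to 12 rows; each row is the pose to reach, as a shift and turn from the pose measured when the call began, along the tool's axes at that moment; what a row does not reach only later rows make up. A row lasts 1/10 s, in which the tool goes at most 50 mm and 8.59 degrees, less where a joint would pass 70% of its speed; a pose out of reach is approached as far as the arm can. A call with a gripper value outside its range is refused whole. The fingers move at their own pace and stop on an object; "newtons" is the grip in N (left out, the last holds). Time passes only in rows, so rows that repeat a pose let the fingers close. It gives the time, the measured TCP pose, the force and the opening at its end, in the units of the state.
- get_obs(): the state, without advancing time (a new reading comes with each control period).
- get_image(name): name is "side" or "top"; returns the picture (384x512x3 uint8, red, green, blue); there is no depth.
- calibration(name): a dict with "mtx" (3x3 intrinsics, pixels), "rvec" (rotation vector, rad) and "tvec" (3), from world to camera coordinates, as OpenCV has them. Camera axes: x right, y down, z forward; pixel columns grow to the right and rows downward; lengths in m; the calibration is good to about 2 mm. A picture is of the moment at which its call begins. calibration takes no time and is no camera call.
- hand_in(): hands the job in, once; it reports no verdict.
The state is a dict: "clock": time; "joint_pos": joint angles; "qvel": joint speeds; "joint_efforts": joint torques, N m; "tcp_pos": TCP position; "eef_rot": TCP orientation; "ft_force": force on the tool from outside, world axes, zero at the start; "wrist_torque": the same for the moment, N m; "opening": finger opening in m.
Only numpy, scipy, OpenCV 4.12 (cv2) and the standard library are available. Lean on these libraries where they do the work, as an engineer would, in place of code of your own. Each camera call takes 0.05 s, during which the arm holds its last target.

## Working session

There is one attempt and no reset: what is moved stays moved. The work goes in short steps, Python scripts to look and compute and a tool call to move; the robot and the scene stay as the last step left them, time stands still between calls to the robot, and variables do not carry over. Pictures are saved under pics/ and viewed, and the job is handed in when it is done.

Besides the shell and the picture viewer there is one more tool, called after ">>>" as a command line: name --argument value ..., lists and objects as JSON in quotes. drive_tool: Moves the arm, as the interface text tells. Its arguments: {"type":"object","properties":{"motion":{"type":"array","items":{"type":"object","properties":{"rx":{"type":"number"},"ry":{"type":"number"},"rz":{"type":"number"},"x":{"type":"number"},"y":{"type":"number"},"z":{"type":"number"},"fingers":{"type":"number"}}}},"newtons":{"type":"number"}},"required":["motion"]}

```bash
mkdir -p pics; ls
python3 - <<'E'
from workcell import *
import cv2
print(get_obs())
for n in("side","top"):
    im=get_image(n); cv2.imwrite(f"pics/{n}0.png",im[:,:,::-1])
    print(n,calibration(n))
E
```

```text
pics
{'clock': 0.0, 'joint_pos': array([-1.25279172e+00,  1.16489050e-01,  1.44225114e+00,  1.38818148e-06,
        1.58400421e+00, -3.78404178e-02]), 'qvel': array([-5.00516809e-04,  2.40419437e-03,  6.45192743e-04, -7.78922033e-04,
       -1.35100951e-03,  6.41437339e-06]), 'joint_efforts': array([ 4.76150642e-03, -7.21253943e+01, -6.22600722e+01,  7.83554418e-02,
        2.39153212e-02, -1.26399209e-04]), 'tcp_pos': array([ 0.2350618 , -0.63253432,  0.21791189]), 'eef_rot': array([-0.12520384,  0.69634721, -0.69554064,  0.1250911 ]), 'ft_force': array([-0.51919929,  1.45986306, -0.38951065]), 'wrist_torque': array([0.01031594, 0.01966041, 0.03677362]), 'opening': 0.09321902432514392}
side {'mtx': array([[361.97863102,   0.        , 255.99599119],
       [  0.        , 361.97863102, 190.31108533],
       [  0.        ,   0.        ,   1.        ]]), 'rvec': array([ 0.43337446, -2.59206466,  1.45184112]), 'tvec': array([0.48877458, 0.20110272, 0.80388948])}
top {'mtx': array([[356.23787828,   0.        , 256.0790081 ],
       [  0.        , 356.23787828, 188.84389601],
       [  0.        ,   0.        ,   1.        ]]), 'rvec': array([ 2.16462566, -2.1678197 ,  0.11000766]), 'tvec': array([-0.00962221,  0.53291534,  1.0528683 ])}
```

View pics/side0.png

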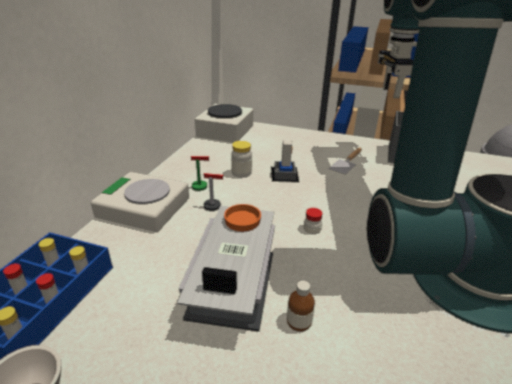

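View pics/top0.png

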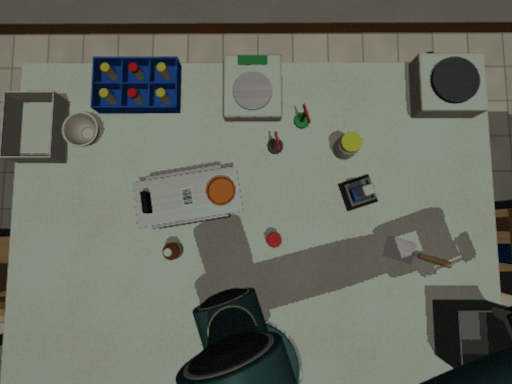

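```bash
cat > h.py <<'E'
import numpy as np,cv2
from workcell import *
def cam(n):
    c=calibration(n);R=cv2.Rodrigues(np.array(c['rvec'],float))[0];return c['mtx'],R,np.array(c['tvec']).ravel()
def ray(n,uv):
    K,R,t=cam(n);d=R.T@np.linalg.inv(K)@np.array([uv[0],uv[1],1.]);return -R.T@t,d
def onz(n,uv,z):
    o,d=ray(n,uv);return o+d*(z-o[2])/d[2]
def proj(n,p):
    K,R,t=cam(n);q=K@(R@np.asarray(p,float)+t);return q[:2]/q[2]
def tri(a,b):
    (o,d),(p,e)=ray('side',a),ray('top',b);d/=np.linalg.norm(d);e/=np.linalg.norm(e)
    s=np.linalg.lstsq(np.c_[d,-e],p-o,rcond=None)[0];A=o+s[0]*d;B=p+s[1]*e;return (A+B)/2,np.linalg.norm(A-B)
E
python3 - <<'E'
import cv2
t=cv2.imread('pics/top0.png');s=cv2.imread('pics/side0.png')
def c(im,x,y,w,h,f,n): cv2.imwrite(n,cv2.resize(im[y:y+h,x:x+w],None,fx=f,fy=f,interpolation=cv2.INTER_CUBIC))
c(t,125,100,260,160,3,'pics/tc.png')
c(s,170,130,150,110,5,'pics/sc.png')
c(s,170,200,160,140,4,'pics/sc2.png')
E
```

```text
(no output)
```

View pics/tc.png

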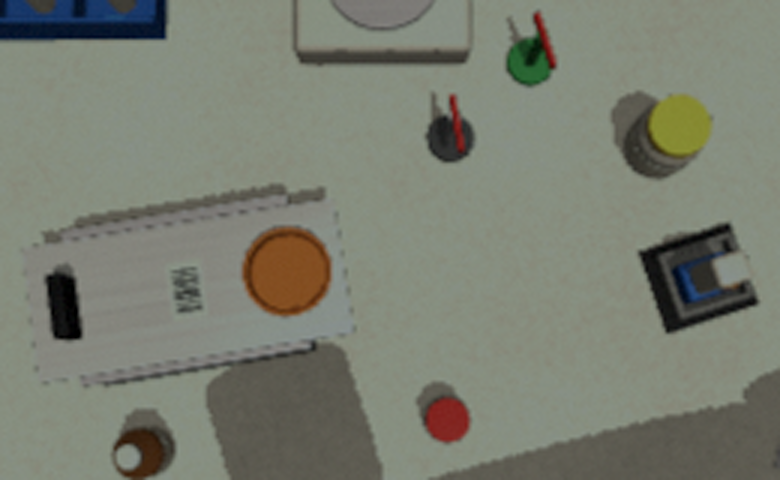

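View pics/sc.png

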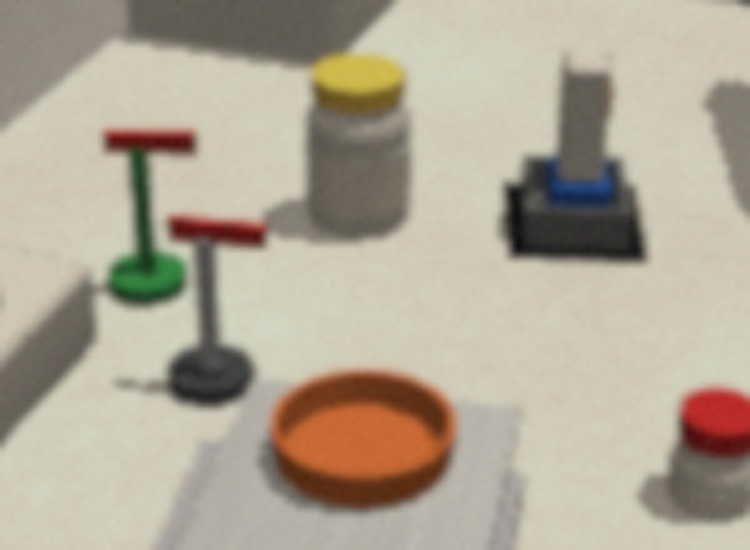

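View pics/sc2.png

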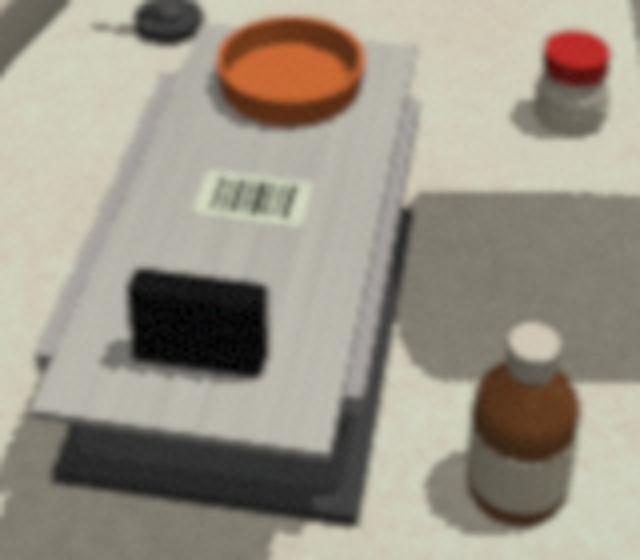

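Run:
```python
from h import *
np.set_printoptions(precision=4,suppress=True)
t=cv2.imread('pics/top0.png')[:,:,::-1].astype(int);s=cv2.imread('pics/side0.png')[:,:,::-1].astype(int)
f=lambda u,v:(125+(u+.5)/3-.5,100+(v+.5)/3-.5)
C=[onz('top',f(*p),.096)[:2] for p in [(22,248),(337,210),(353,333),(40,382)]]
C=np.array(C);print(C,[np.linalg.norm(C[i]-C[(i+1)%4]) for i in range(4)],C.mean(0))
def blob(im,m,box):
    x,y,w,h=box;q=np.zeros(m.shape,np.uint8);q[y:y+h,x:x+w]=m[y:y+h,x:x+w]
    n,l,st,ce=cv2.connectedComponentsWithStats(q);i=1+np.argmax(st[1:,4]);pts=np.argwhere(l==i)[:,::-1].astype(np.float32)
    return ce[i],st[i],cv2.minAreaRect(pts)
def hs(im): return cv2.cvtColor(im.astype(np.uint8),cv2.COLOR_RGB2HSV)
for n,im,bx in(('top',t,dict(dish=(195,165,50,50),grip=(135,185,25,35),blade=(270,125,16,30),red=(255,225,40,30),yel=(335,130,40,40),blue=(340,175,40,40))),('side',s,dict(dish=(215,195,60,45),grip=(195,260,50,40),blade=(200,170,30,18),red=(295,200,40,40),yel=(220,135,40,40),blue=(270,160,40,20)))):
    H=hs(im).astype(int);h,sa,v=H[...,0],H[...,1],H[...,2]
    M=dict(dish=(h>3)&(h<18)&(sa>150)&(v>70),grip=v<45,blade=((h<8)|(h>172))&(sa>120)&(v>60),red=((h<8)|(h>172))&(sa>120)&(v>60),yel=(h>20)&(h<35)&(sa>120),blue=(h>100)&(h<125)&(sa>120))
    for k in M: print(n,k,*blob(im,M[k],bx[k]))
```

```text
[[0.545  0.343 ]
 [0.581  0.0438]
 [0.4639 0.0283]
 [0.4184 0.3217]] [np.float64(0.3013105760729727), np.float64(0.11812571883790908), np.float64(0.2968869253280802), np.float64(0.12839400041648097)] [0.502  0.1842]
top dish [220.2074 190.0507] [206 176  29  29 651] ((220.0, 190.0), (28.0, 28.0), 90.0)
top grip [145.8947 201.7421] [141 191  11  22 190] ((145.84754943847656, 201.6280517578125), (21.7550106048584, 8.834522247314453), 83.6598129272461)
top blade [277.     141.7292] [275 132   5  19  48] ((276.8077087402344, 141.03846740722656), (18.43491554260254, 2.7456257343292236), 78.69007110595703)
top red [273.6145 239.494 ] [267 233  14  14 166] ((273.5, 239.5), (13.0, 13.0), 90.0)
top yel [350.6716 141.7249] [341 132  21  21 338] ((351.0, 142.0), (20.0, 20.0), 90.0)
top blue [354.5778 193.8222] [349 185  16  16  90] ((357.13763427734375, 192.958740234375), (13.02643871307373, 13.888481140136719), 73.3007583618164)
side dish [242.0324 217.2027] [225 205  35  26 740] ((242.0, 217.5), (25.0, 34.0), 90.0)
side grip [219.1878 280.3826] [203 268  33  26 703] ((218.93887329101562, 280.4585266113281), (34.09823989868164, 21.674848556518555), 7.594643592834473)
side blade [213.3934 175.623 ] [204 174  19   5  61] ((212.94142150878906, 175.70347595214844), (18.103918075561523, 3.570955991744995), 4.763641834259033)
side red [313.614  214.0702] [306 208  16  13 171] ((313.5, 214.0), (12.0, 15.0), 90.0)
side yel [240.8476 146.0549] [233 141  17  11 164] ((241.0, 146.0), (10.0, 16.0), 90.0)
side blue [285.4237 167.8305] [279 163  14   8  59] ((285.4280090332031, 167.39599609375), (13.14808177947998, 6.708204746246338), 10.30484676361084)
```

```bash
python3 - <<'E'
from h import *
np.set_printoptions(precision=4,suppress=True)
f=lambda u,v:(125+(u+.5)/3-.5,100+(v+.5)/3-.5)
g=lambda u,v:(170+(u+.5)/5-.5,130+(v+.5)/5-.5)
k=lambda u,v:(170+(u+.5)/4-.5,200+(v+.5)/4-.5)
d=onz('top',(220.1,190),.116);l=onz('top',f(187,289),.096);l2=onz('side',k(253,199),.096)
print('dish',d,onz('side',(242,217.3),.114),'label',l,l2)
print('dish tri',tri((242,214),(220.1,190)))
gt=onz('top',f(62,305),.141);print('grip',gt)
# grip top corners side crop2 (133,272)-(268,283) front? 
print('grip side top edge',[onz('side',k(*p),.141) for p in [(133,272),(266,285)]])
for a,b in((d,gt),(d,l),(d,l2)): v=(a-b)[:2];print('len',np.linalg.norm(v),'plate -y dir deg',np.degrees(np.arctan2(v[1],v[0])))
print('blade tip',tri(g(263,236),f(462,150)),'far',tri(g(172,226),f(454,97)))
print([onz('top',f(*p),.107) for p in((462,150),(454,97))],onz('top',(277,141.5),.104),onz('side',(213.2,175.7),.1))
D=np.array([onz('top',f(*p),.002)[:2] for p in [(640,252),(728,222),(757,303),(668,332)]])
print(D,D.mean(0),[np.linalg.norm(D[i]-D[(i+1)%4]) for i in range(4)],[np.degrees(np.arctan2(*(D[(i+1)%4]-D[i])[::-1])) for i in range(4)])
print('dock rim',[onz('top',f(*p),.03)[:2] for p in [(655,255),(724,236),(742,294),(674,318)]])
print('handle top',onz('top',f(731,269),.12),onz('side',g(587,60),.12))
print('red jar',onz('top',(273.5,239.5),.055),'yel',onz('top',(351,142),.105),'bottle',onz('top',f(127,457),.1))
E
python3 - <<'E'
import cv2
t=cv2.imread('pics/top0.png');s=cv2.imread('pics/side0.png')
def c(im,x,y,w,h,f,n): cv2.imwrite('pics/'+n,cv2.resize(im[y:y+h,x:x+w],None,fx=f,fy=f,interpolation=cv2.INTER_CUBIC))
c(t,330,165,60,55,10,'dk.png'); c(s,260,130,55,60,10,'dks.png')
E
```

```text
dish [0.5206 0.0895 0.116 ] [0.517  0.0992 0.114 ] label [0.5057 0.1854 0.096 ] [0.5047 0.1857 0.096 ]
dish tri (array([0.5206, 0.0896, 0.1156]), np.float64(9.455216838003235e-05))
grip [0.4875 0.2891 0.141 ]
grip side top edge [array([0.5164, 0.2953, 0.141 ]), array([0.4596, 0.2835, 0.141 ])]
len 0.20229203625990688 plate -y dir deg -80.5953597051872
len 0.09703114393048422 plate -y dir deg -81.15399581343954
len 0.09749987542936313 plate -y dir deg -80.65497486236777
blade tip (array([ 0.6382, -0.0754,  0.0998]), np.float64(0.00033679863630579806)) far (array([ 0.6894, -0.0683,  0.0999]), np.float64(0.0007913930435149869))
[array([ 0.6365, -0.075 ,  0.107 ]), array([ 0.6878, -0.0678,  0.107 ])] [ 0.6609 -0.0706  0.104 ] [ 0.6634 -0.0722  0.1   ]
[[ 0.5514 -0.2651]
 [ 0.5826 -0.3572]
 [ 0.4982 -0.3843]
 [ 0.4685 -0.2917]] [ 0.5252 -0.3246] [np.float64(0.09732776303155173), np.float64(0.08860314037205151), np.float64(0.09717432996536281), np.float64(0.08706980637973603)] [np.float64(-71.27803746897816), np.float64(-162.25180906517298), np.float64(107.81930524697835), np.float64(17.839956421794792)]
dock rim [array([ 0.545 , -0.2737]), array([ 0.5642, -0.344 ]), array([ 0.5053, -0.3601]), array([ 0.4813, -0.2911])]
handle top [ 0.5214 -0.3217  0.12  ] [ 0.5211 -0.3191  0.12  ]
red jar [ 0.3816 -0.061   0.055 ] yel [ 0.6587 -0.2816  0.105 ] bottle [0.3492 0.2373 0.1   ]
```

View pics/dk.png

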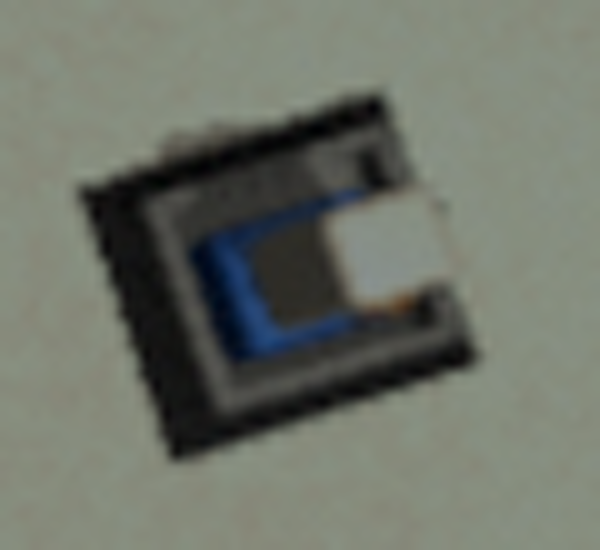

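View pics/dks.png

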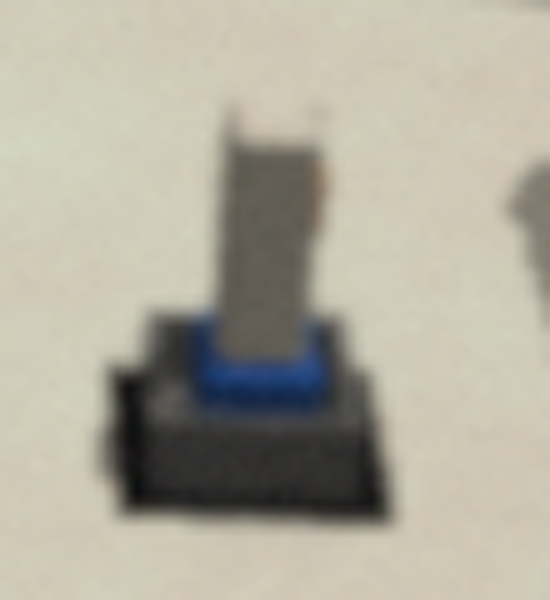

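```bash
cat >> h.py <<'E'
from scipy.spatial.transform import Rotation as Ro
def rel(p,jaw_deg,o=None):
    o=o or get_obs();R0=Ro.from_quat(o['eef_rot'])
    a=np.radians(jaw_deg);z=np.array([np.cos(a),np.sin(a),0]);y=np.array([0,0,-1.]);x=np.cross(y,z)
    best=None
    R1=Ro.from_matrix(np.c_[x,y,z])
    d=R0.inv().apply(np.array(p)-o['tcp_pos'])*1000
    rv=(R0.inv()*R1).as_rotvec(degrees=True)
    return d.round(1),rv.round(1)
def st():
    o=get_obs();R=Ro.from_quat(o['eef_rot']).as_matrix()
    print('t',round(o['clock'],2),'tcp',o['tcp_pos'].round(4),'jaw',np.degrees(np.arctan2(R[1,2],R[0,2])).round(1),'tooly',R[:,1].round(3),'F',o['ft_force'].round(1),'T',o['wrist_torque'].round(2),'open',round(o['opening'],4),'q',o['joint_pos'].round(2))
E
python3 - <<'E'
from h import *
st()
for j in (17.8,197.8,107.8,-72.2): print(j,*rel([.5213,-.3202,.17],j))
f=lambda u,v:(330+(u+.5)/10-.5,165+(v+.5)/10-.5)
D=np.array([onz('top',f(*p),.03)[:2] for p in [(140,200),(390,125),(470,340),(215,412)]]);print(D,D.mean(0))
E
```

```text
t 0.1 tcp [ 0.2351 -0.6326  0.218 ] jaw -69.6 tooly [-0.     0.001 -1.   ] F [ 0.3  0.9 -0.3] T [-0.   -0.   -0.02] open 0.0929 q [-1.25  0.12  1.44  0.    1.58 -0.04]
17.8 [-377.1   48.2 -193. ] [  0.  -87.4  -0. ]
197.8 [-377.1   48.2 -193. ] [ 0.  92.6  0. ]
107.8 [-377.1   48.2 -193. ] [-0.000e+00 -1.774e+02 -1.000e-01]
-72.2 [-377.1   48.2 -193. ] [ 0.1  2.6 -0. ]
[[ 0.54532108 -0.27540165]
 [ 0.56811114 -0.35184081]
 [ 0.5026478  -0.37370419]
 [ 0.48103776 -0.29623122]] [ 0.52427945 -0.32429447]
```

>>> drive_tool --motion '[{"x":-31,"y":4,"z":-16,"ry":0.2},{"x":-63,"y":8,"z":-32,"ry":0.4},{"x":-94,"y":12,"z":-48,"ry":0.7},{"x":-126,"y":16,"z":-64,"ry":0.9},{"x":-157,"y":20,"z":-80,"ry":1.1},{"x":-189,"y":24,"z":-96,"ry":1.3},{"x":-220,"y":28,"z":-113,"ry":1.5},{"x":-252,"y":32,"z":-129,"ry":1.8},{"x":-290,"y":36,"z":-148,"ry":2},{"x":-325,"y":40,"z":-166,"ry":2.3},{"x":-355,"y":45,"z":-182,"ry":2.6},{"x":-377,"y":48,"z":-193,"ry":2.6}]'

```text
validation failed for argument at $.mo...
```

>>> drive_tool --motion '[{"x":0},{"x":0}]'

```text
validation failed for argument at $.mo...
```

Run:
```python
from h import *
st()
print(*rel([.5213,-.3202,.072],-72.2))
for n,x,y in(('top',310,140),('side',240,90)):
    im=get_image(n);cv2.imwrite(f'pics/{n}1.png',cv2.resize(im[y:y+100,x:x+100,::-1],None,fx=5,fy=5))
```

```text
t 0.1 tcp [ 0.2351 -0.6326  0.218 ] jaw -69.6 tooly [-0.     0.001 -1.   ] F [ 0.3  0.9 -0.3] T [-0.   -0.   -0.02] open 0.0929 q [-1.25  0.12  1.44  0.    1.58 -0.04]
[-377.1  146.2 -193. ] [ 0.1  2.6 -0. ]
```

View pics/side1.png

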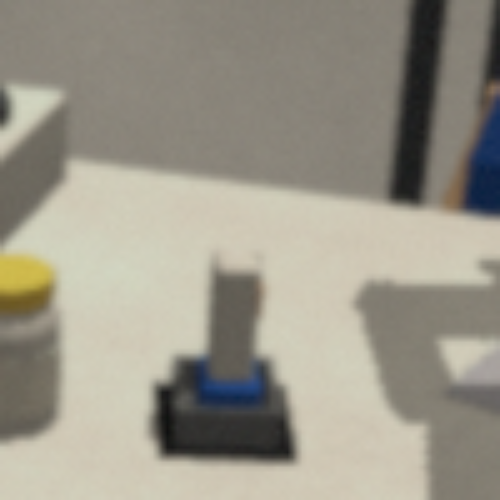

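View pics/top1.png

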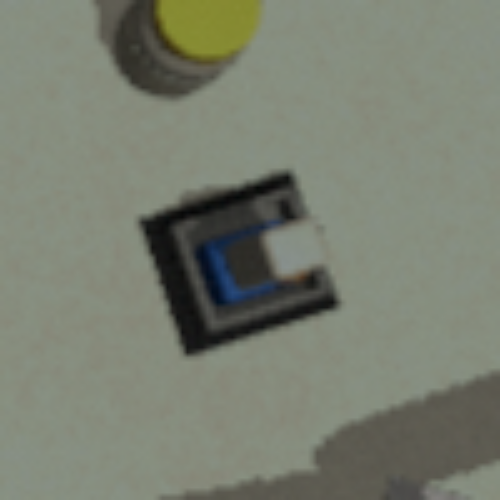

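The arm hasn't moved: the call was refused, so the rows probably need every field. The pictures show the scanner and dock unchanged. I'll test with one full row.

>>> drive_tool --motion '[{"x":-31,"y":4,"z":-16,"rx":0,"ry":0,"rz":0,"fingers":0}]' --newtons 25

```text
clock: 0.3
tcp_pos: [0.257, -0.6082, 0.2139]
eef_rot: [-0.124, 0.696, -0.696, 0.124]
ft_force: [1.7, -0.6, -0.7]
opening: 0.0929
```

>>> drive_tool --motion '[{"x":-32,"y":4,"z":-16,"rx":0,"ry":0.2,"rz":0,"fingers":0},{"x":-63,"y":8,"z":-32,"rx":0,"ry":0.5,"rz":0,"fingers":0},{"x":-95,"y":12,"z":-48,"rx":0,"ry":0.7,"rz":0,"fingers":0},{"x":-126,"y":16,"z":-64,"rx":0,"ry":1,"rz":0,"fingers":0},{"x":-158,"y":20,"z":-80,"rx":0,"ry":1.2,"rz":0,"fingers":0},{"x":-190,"y":24,"z":-97,"rx":0,"ry":1.5,"rz":0,"fingers":0},{"x":-222,"y":28,"z":-113,"rx":0,"ry":1.7,"rz":0,"fingers":0},{"x":-254,"y":32,"z":-130,"rx":0,"ry":2,"rz":0,"fingers":0},{"x":-286,"y":36,"z":-146,"rx":0,"ry":2.2,"rz":0,"fingers":0},{"x":-318,"y":40,"z":-163,"rx":0,"ry":2.4,"rz":0,"fingers":0},{"x":-340,"y":44,"z":-174,"rx":0,"ry":2.6,"rz":0,"fingers":0},{"x":-349,"y":44,"z":-178,"rx":0,"ry":2.6,"rz":0,"fingers":0}]'

```text
clock: 1.5
tcp_pos: [0.5239, -0.3187, 0.1691]
eef_rot: [-0.109, 0.699, -0.698, 0.108]
ft_force: [-0.3, -0.8, 0.4]
opening: 0.0931
```

Run:
```python
from h import *
st()
print(*rel([.5213,-.3202,.072],-72.2))
for n,x,y in(('top',310,140),('side',240,90)):
    im=get_image(n);cv2.imwrite(f'pics/{n}2.png',cv2.resize(im[y:y+100,x:x+100,::-1],None,fx=5,fy=5))
st()
```

```text
t 1.5 tcp [ 0.5239 -0.3187  0.1691] jaw -72.3 tooly [-0.002  0.001 -1.   ] F [-0.3 -0.8  0.4] T [ 0.   -0.   -0.06] open 0.0931 q [-0.59  0.    1.64  0.    1.5   0.67]
[ 2.9 97.1  0.8] [ 0.1 -0.1  0.1]
t 1.6 tcp [ 0.5234 -0.3199  0.1697] jaw -72.3 tooly [-0.001  0.001 -1.   ] F [ 0.3  0.  -0.5] T [0.02 0.   0.01] open 0.0932 q [-0.59  0.    1.64 -0.    1.5   0.67]
```

View pics/side2.png

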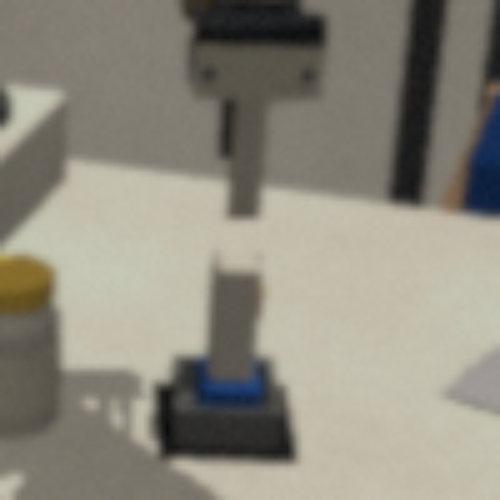

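View pics/top2.png

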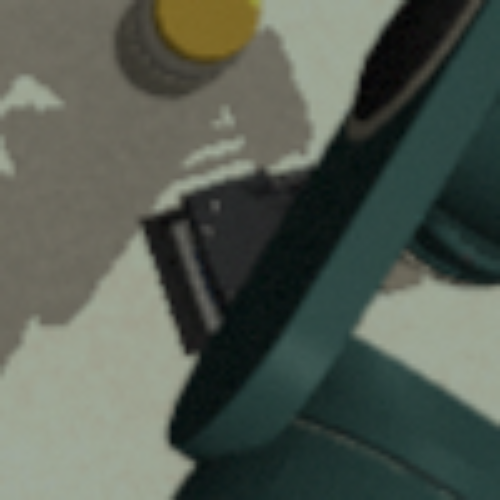

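The side view shows the fingers directly above the handle (crop column about 240, rows 215 to 250). I'll go down and grasp.

>>> drive_tool --motion '[{"x":1,"y":18,"z":0.3,"rx":0,"ry":0,"rz":0,"fingers":0},{"x":2,"y":38,"z":0.3,"rx":0,"ry":0,"rz":0,"fingers":0},{"x":2,"y":58,"z":0.3,"rx":0,"ry":0,"rz":0,"fingers":0},{"x":2,"y":78,"z":0.3,"rx":0,"ry":0,"rz":0,"fingers":0},{"x":2,"y":92,"z":0.3,"rx":0,"ry":0,"rz":0,"fingers":0},{"x":2,"y":97,"z":0.3,"rx":0,"ry":0,"rz":0,"fingers":0},{"x":2,"y":97,"z":0.3,"rx":0,"ry":0,"rz":0,"fingers":0}]'

```text
clock: 2.3
tcp_pos: [0.521, -0.321, 0.072]
eef_rot: [-0.109, 0.699, -0.698, 0.108]
ft_force: [0.3, -0.4, 0.6]
opening: 0.0929
```

>>> drive_tool --motion '[{"x":0,"y":0,"z":0,"rx":0,"ry":0,"rz":0,"fingers":0.3},{"x":0,"y":0,"z":0,"rx":0,"ry":0,"rz":0,"fingers":0.5},{"x":0,"y":0,"z":0,"rx":0,"ry":0,"rz":0,"fingers":0.6},{"x":0,"y":0,"z":0,"rx":0,"ry":0,"rz":0,"fingers":0.7},{"x":0,"y":0,"z":0,"rx":0,"ry":0,"rz":0,"fingers":0.8},{"x":0,"y":0,"z":0,"rx":0,"ry":0,"rz":0,"fingers":1},{"x":0,"y":0,"z":0,"rx":0,"ry":0,"rz":0,"fingers":1},{"x":0,"y":0,"z":0,"rx":0,"ry":0,"rz":0,"fingers":1}]' --newtons 25

```text
clock: 3.1
tcp_pos: [0.521, -0.3211, 0.0721]
eef_rot: [-0.109, 0.699, -0.698, 0.108]
ft_force: [-0.2, -0.3, 3.3]
opening: 0.034
```

Run:
```python
from h import *
st()
print(*rel([.5052,.1855,.247],-81))
```

```text
t 3.1 tcp [ 0.521  -0.3211  0.0721] jaw -72.3 tooly [-0.002  0.001 -1.   ] F [-0.2 -0.3  3.3] T [-0.24 -0.03  0.06] open 0.034 q [-0.59  0.06  1.74 -0.    1.34  0.67]
[-138.6 -174.5 -487.7] [0.1 8.7 0.1]
```

>>> drive_tool --motion '[{"x":0,"y":-8,"z":0,"rx":0,"ry":0,"rz":0,"fingers":1},{"x":0,"y":-24,"z":0,"rx":0,"ry":0,"rz":0,"fingers":1},{"x":0,"y":-44,"z":0,"rx":0,"ry":0,"rz":0,"fingers":1},{"x":0,"y":-66,"z":0,"rx":0,"ry":0,"rz":0,"fingers":1},{"x":0,"y":-90,"z":0,"rx":0,"ry":0,"rz":0,"fingers":1},{"x":0,"y":-114,"z":0,"rx":0,"ry":0,"rz":0,"fingers":1},{"x":0,"y":-138,"z":0,"rx":0,"ry":0,"rz":0,"fingers":1},{"x":0,"y":-158,"z":0,"rx":0,"ry":0,"rz":0,"fingers":1},{"x":0,"y":-170,"z":0,"rx":0,"ry":0,"rz":0,"fingers":1},{"x":0,"y":-171,"z":0,"rx":0,"ry":0,"rz":0,"fingers":1}]'

```text
clock: 4.1
tcp_pos: [0.5216, -0.3215, 0.2455]
eef_rot: [0.109, -0.698, 0.699, -0.109]
ft_force: [0.0, -0.1, -1.4]
opening: 0.0335
```

Run:
```python
from h import *
st()
print(*rel([.5052,.1855,.243],-81))
im=get_image('side');cv2.imwrite('pics/side3.png',im[:,:,::-1])
```

```text
t 4.1 tcp [ 0.5216 -0.3215  0.2455] jaw -72.3 tooly [ 0.001 -0.001 -1.   ] F [ 0.  -0.1 -1.4] T [-0.04  0.01 -0.02] open 0.0335 q [-0.59 -0.03  1.54 -0.    1.62  0.67]
[-138.3    2.1 -488. ] [-0.1  8.7 -0. ]
```

View pics/side3.png

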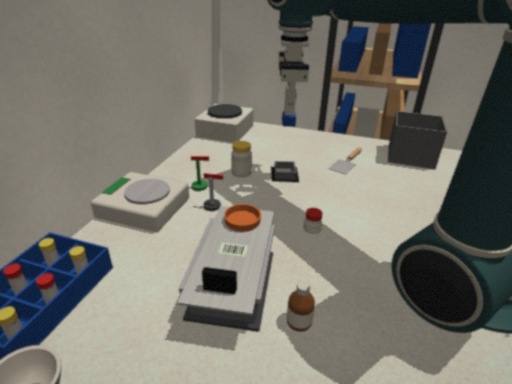

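The scanner is held (blue head at 289,118), and the dock is empty. Moving over the label.

>>> drive_tool --motion '[{"x":-4,"y":0,"z":-14,"rx":0,"ry":0.3,"rz":0,"fingers":1},{"x":-11,"y":0,"z":-38,"rx":0,"ry":0.7,"rz":0,"fingers":1},{"x":-20,"y":0,"z":-72,"rx":0,"ry":1.3,"rz":0,"fingers":1},{"x":-31,"y":0,"z":-110,"rx":0,"ry":2,"rz":0,"fingers":1},{"x":-43,"y":0,"z":-150,"rx":0,"ry":2.7,"rz":0,"fingers":1},{"x":-54,"y":0,"z":-190,"rx":0,"ry":3.4,"rz":0,"fingers":1},{"x":-65,"y":1,"z":-230,"rx":0,"ry":4.1,"rz":0,"fingers":1},{"x":-76,"y":1,"z":-270,"rx":0,"ry":4.8,"rz":0,"fingers":1},{"x":-88,"y":1,"z":-310,"rx":0,"ry":5.5,"rz":0,"fingers":1},{"x":-98,"y":2,"z":-345,"rx":0,"ry":6.2,"rz":0,"fingers":1},{"x":-106,"y":2,"z":-375,"rx":0,"ry":6.7,"rz":0,"fingers":1},{"x":-111,"y":2,"z":-392,"rx":0,"ry":7,"rz":0,"fingers":1}]'

```text
clock: 5.35
tcp_pos: [0.5069, 0.0886, 0.2409]
eef_rot: [-0.067, 0.704, -0.704, 0.065]
ft_force: [1.1, 0.2, -1.1]
opening: 0.0341
```

Run:
```python
from h import *
st()
print(*rel([.5052,.1855,.243],-81))
```

```text
t 5.35 tcp [0.5069 0.0886 0.2409] jaw -79.2 tooly [-0.002  0.    -1.   ] F [ 1.1  0.2 -1.1] T [ 0.02 -0.01  0.04] open 0.0341 q [ 0.12 -0.24  1.75  0.    1.64  1.51]
[-16.4  -2.1 -95.5] [0.  1.8 0.1]
```

>>> drive_tool --motion '[{"x":-3,"y":0,"z":-22,"rx":0,"ry":0.4,"rz":0,"fingers":1},{"x":-8,"y":-1,"z":-46,"rx":0,"ry":0.8,"rz":0,"fingers":1},{"x":-12,"y":-1,"z":-68,"rx":0,"ry":1.3,"rz":0,"fingers":1},{"x":-14,"y":-2,"z":-84,"rx":0,"ry":1.6,"rz":0,"fingers":1},{"x":-16,"y":-2,"z":-93,"rx":0,"ry":1.8,"rz":0,"fingers":1},{"x":-16.4,"y":-2,"z":-95.5,"rx":0,"ry":1.8,"rz":0,"fingers":1},{"x":-16.4,"y":-2,"z":-95.5,"rx":0,"ry":1.8,"rz":0,"fingers":1},{"x":-16.4,"y":-2,"z":-95.5,"rx":0,"ry":1.8,"rz":0,"fingers":1}]'

```text
clock: 6.15
tcp_pos: [0.5051, 0.1849, 0.2428]
eef_rot: [-0.056, 0.705, -0.705, 0.054]
ft_force: [0.1, 0.1, -1.7]
opening: 0.0339
```

Run:
```python
from h import *
st()
for n,x,y in(('top',125,140),('side',160,110)):
    im=get_image(n);cv2.imwrite(f'pics/{n}4.png',cv2.resize(im[y:y+180,x:x+180,::-1],None,fx=3,fy=3))
st()
```

```text
t 6.15 tcp [0.5051 0.1849 0.2428] jaw -81.1 tooly [-0.003  0.    -1.   ] F [ 0.1  0.1 -1.7] T [ 0.   -0.04 -0.02] open 0.0339 q [ 0.3  -0.19  1.7   0.    1.63  1.72]
t 6.25 tcp [0.5052 0.1849 0.2429] jaw -81.1 tooly [-0.002  0.    -1.   ] F [-0.3  0.3 -1.1] T [0.03 0.02 0.03] open 0.0338 q [ 0.3  -0.19  1.7   0.    1.63  1.72]
```

View pics/side4.png

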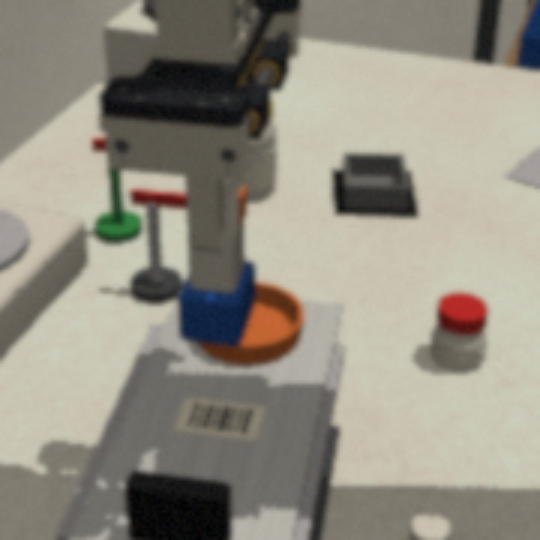

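View pics/top4.png

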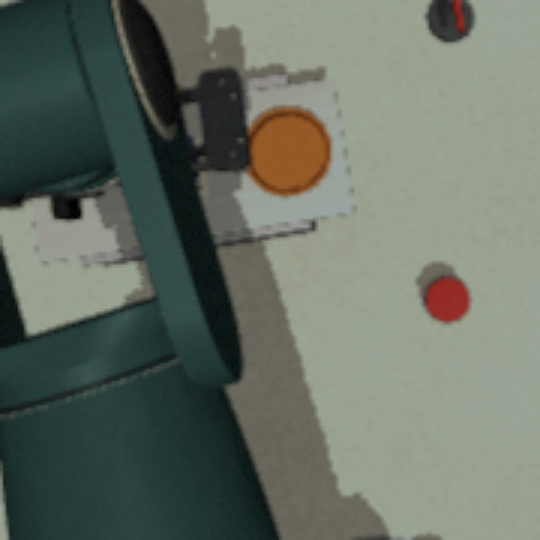

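Run:
```python
from h import *
a=np.radians(-81);u=np.array([np.cos(a),np.sin(a),0]);v=np.array([-u[1],u[0],0])
for i,j in((-1,-1),(-1,1),(1,-1),(1,1)):
  for z in(.176,.211): 
    p=proj('side',np.array([.5051,.1849,z])+u*.025*i+v*.02*j); print(i,j,z,((p-[160,110])*3).round())
```

```text
-1 -1 0.176 [240. 348.]
-1 -1 0.211 [239. 301.]
-1 1 0.176 [176. 341.]
-1 1 0.211 [174. 294.]
1 -1 0.176 [255. 302.]
1 -1 0.211 [255. 257.]
1 1 0.176 [195. 296.]
1 1 0.211 [194. 251.]
```

>>> drive_tool --motion '[{"x":0,"y":0,"z":0,"rx":0,"ry":0,"rz":0,"fingers":1},{"x":0,"y":0,"z":0,"rx":0,"ry":0,"rz":0,"fingers":1},{"x":0,"y":0,"z":0,"rx":0,"ry":0,"rz":0,"fingers":1},{"x":0,"y":0,"z":0,"rx":0,"ry":0,"rz":0,"fingers":1},{"x":0,"y":0,"z":0,"rx":0,"ry":0,"rz":0,"fingers":1},{"x":0,"y":0,"z":0,"rx":0,"ry":0,"rz":0,"fingers":1},{"x":0,"y":0,"z":0,"rx":0,"ry":0,"rz":0,"fingers":1},{"x":0,"y":0,"z":0,"rx":0,"ry":0,"rz":0,"fingers":1},{"x":0,"y":0,"z":0,"rx":0,"ry":0,"rz":0,"fingers":1},{"x":0,"y":0,"z":0,"rx":0,"ry":0,"rz":0,"fingers":1},{"x":0,"y":0,"z":0,"rx":0,"ry":0,"rz":0,"fingers":1},{"x":0,"y":0,"z":0,"rx":0,"ry":0,"rz":0,"fingers":1}]'

```text
clock: 7.45
tcp_pos: [0.5052, 0.1849, 0.2429]
eef_rot: [-0.056, 0.705, -0.705, 0.054]
ft_force: [-1.1, 0.3, -1.5]
opening: 0.0339
```

>>> drive_tool --motion '[{"x":0,"y":0,"z":0,"rx":0,"ry":0,"rz":0,"fingers":1},{"x":0,"y":0,"z":0,"rx":0,"ry":0,"rz":0,"fingers":1},{"x":0,"y":0,"z":0,"rx":0,"ry":0,"rz":0,"fingers":1},{"x":0,"y":0,"z":0,"rx":0,"ry":0,"rz":0,"fingers":1},{"x":0,"y":0,"z":0,"rx":0,"ry":0,"rz":0,"fingers":1},{"x":0,"y":0,"z":0,"rx":0,"ry":0,"rz":0,"fingers":1},{"x":0,"y":0,"z":0,"rx":0,"ry":0,"rz":0,"fingers":1},{"x":0,"y":0,"z":0,"rx":0,"ry":0,"rz":0,"fingers":1},{"x":0,"y":0,"z":0,"rx":0,"ry":0,"rz":0,"fingers":1},{"x":0,"y":0,"z":0,"rx":0,"ry":0,"rz":0,"fingers":1}]'

```text
clock: 8.45
tcp_pos: [0.5052, 0.1849, 0.2429]
eef_rot: [-0.056, 0.705, -0.705, 0.054]
ft_force: [-0.5, -1.0, -2.0]
opening: 0.0342
```

Run:
```python
from h import *
st()
print(*rel([.5213,-.3213,.245],-72.3))
```

```text
t 8.45 tcp [0.5052 0.1849 0.2429] jaw -81.1 tooly [-0.002  0.    -1.   ] F [-0.5 -1.  -2. ] T [ 0.01  0.03 -0.01] open 0.0342 q [ 0.3  -0.19  1.7   0.    1.63  1.72]
[ 62.6  -2.3 502.5] [ 0.  -8.8  0.1]
```

The predicted head corners match the picture to within about 2 camera pixels, so the lens is over the label. It has held steady for over 2 s, so I'm taking the scanner back.

>>> drive_tool --motion '[{"x":2,"y":0,"z":14,"rx":0,"ry":-0.2,"rz":0,"fingers":1},{"x":5,"y":0,"z":38,"rx":0,"ry":-0.6,"rz":0,"fingers":1},{"x":9,"y":0,"z":72,"rx":0,"ry":-1.2,"rz":0,"fingers":1},{"x":14,"y":0,"z":110,"rx":0,"ry":-1.9,"rz":0,"fingers":1},{"x":19,"y":0,"z":150,"rx":0,"ry":-2.6,"rz":0,"fingers":1},{"x":24,"y":0,"z":190,"rx":0,"ry":-3.3,"rz":0,"fingers":1},{"x":29,"y":0,"z":230,"rx":0,"ry":-4,"rz":0,"fingers":1},{"x":34,"y":0,"z":270,"rx":0,"ry":-4.7,"rz":0,"fingers":1},{"x":39,"y":-1,"z":310,"rx":0,"ry":-5.4,"rz":0,"fingers":1},{"x":44,"y":-1,"z":350,"rx":0,"ry":-6.1,"rz":0,"fingers":1},{"x":48,"y":-1,"z":385,"rx":0,"ry":-6.7,"rz":0,"fingers":1},{"x":51,"y":-1,"z":410,"rx":0,"ry":-7.2,"rz":0,"fingers":1}]'

```text
clock: 9.65
tcp_pos: [0.5175, -0.2309, 0.2437]
eef_rot: [-0.1, 0.7, -0.7, 0.098]
ft_force: [0.1, -0.2, -1.4]
opening: 0.0341
```

Run:
```python
from h import *
st()
print(*rel([.5213,-.3213,.245],-72.3))
```

```text
t 9.65 tcp [ 0.5175 -0.2309  0.2437] jaw -73.9 tooly [-0.002  0.    -1.   ] F [ 0.1 -0.2 -1.4] T [0.02 0.02 0.  ] open 0.0341 q [-0.46 -0.12  1.64 -0.    1.63  0.83]
[21.4 -1.3 87.9] [ 0.  -1.6  0.1]
```

>>> drive_tool --motion '[{"x":5,"y":0,"z":22,"rx":0,"ry":-0.4,"rz":0,"fingers":1},{"x":11,"y":0,"z":46,"rx":0,"ry":-0.8,"rz":0,"fingers":1},{"x":16,"y":0,"z":66,"rx":0,"ry":-1.2,"rz":0,"fingers":1},{"x":20,"y":0,"z":80,"rx":0,"ry":-1.5,"rz":0,"fingers":1},{"x":21.4,"y":0,"z":87,"rx":0,"ry":-1.6,"rz":0,"fingers":1},{"x":21.4,"y":0,"z":88,"rx":0,"ry":-1.6,"rz":0,"fingers":1},{"x":21.4,"y":0,"z":88,"rx":0,"ry":-1.6,"rz":0,"fingers":1}]'

```text
clock: 10.35
tcp_pos: [0.5213, -0.3211, 0.2437]
eef_rot: [-0.109, 0.699, -0.699, 0.108]
ft_force: [-0.4, 0.2, -2.7]
opening: 0.0337
```

Run:
```python
from h import *
st()
print(*rel([.5211,-.3211,.072],-72.3))
```

```text
t 10.35 tcp [ 0.5213 -0.3211  0.2437] jaw -72.3 tooly [-0.003  0.    -1.   ] F [-0.4  0.2 -2.7] T [0.05 0.03 0.03] open 0.0337 q [-0.59 -0.02  1.55 -0.    1.62  0.67]
[-2.000e-01  1.717e+02  1.000e-01] [ 0.1 -0.   0.1]
```

>>> drive_tool --motion '[{"x":0,"y":12,"z":0,"rx":0,"ry":0,"rz":0,"fingers":1},{"x":0,"y":32,"z":0,"rx":0,"ry":0,"rz":0,"fingers":1},{"x":0,"y":54,"z":0,"rx":0,"ry":0,"rz":0,"fingers":1},{"x":0,"y":76,"z":0,"rx":0,"ry":0,"rz":0,"fingers":1},{"x":0,"y":98,"z":0,"rx":0,"ry":0,"rz":0,"fingers":1},{"x":0,"y":116,"z":0,"rx":0,"ry":0,"rz":0,"fingers":1},{"x":0,"y":130,"z":0,"rx":0,"ry":0,"rz":0,"fingers":1},{"x":0,"y":142,"z":0,"rx":0,"ry":0,"rz":0,"fingers":1},{"x":0,"y":153,"z":0,"rx":0,"ry":0,"rz":0,"fingers":1},{"x":0,"y":162,"z":0,"rx":0,"ry":0,"rz":0,"fingers":1},{"x":0,"y":168,"z":0,"rx":0,"ry":0,"rz":0,"fingers":1},{"x":0,"y":171,"z":0,"rx":0,"ry":0,"rz":0,"fingers":1}]'

```text
clock: 11.55
tcp_pos: [0.5209, -0.321, 0.0723]
eef_rot: [-0.11, 0.699, -0.698, 0.108]
ft_force: [0.1, -0.1, -1.3]
opening: 0.0341
```

Run:
```python
from h import *
st()
im=get_image('side');cv2.imwrite('pics/side5.png',cv2.resize(im[90:190,240:340,::-1],None,fx=5,fy=5))
st()
```

```text
t 11.55 tcp [ 0.5209 -0.321   0.0723] jaw -72.3 tooly [-0.003  0.    -1.   ] F [ 0.1 -0.1 -1.3] T [-0.02  0.03 -0.02] open 0.0341 q [-0.59  0.06  1.74 -0.    1.34  0.67]
t 11.6 tcp [ 0.5209 -0.3211  0.0723] jaw -72.3 tooly [-0.003  0.    -1.   ] F [-0.6 -0.6 -2.1] T [-0.06  0.02 -0.  ] open 0.0338 q [-0.59  0.06  1.74 -0.    1.34  0.67]
```

View pics/side5.png

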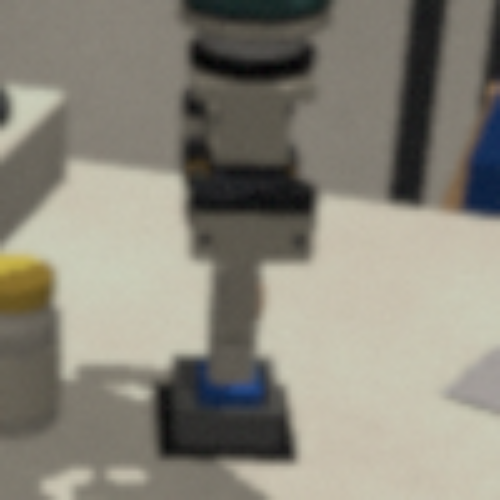

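The scanner is back in the dock, with the blue head at the same place as at the start (crop 232,380). Releasing it.

>>> drive_tool --motion '[{"x":0,"y":0.6,"z":0,"rx":0,"ry":0,"rz":0,"fingers":1},{"x":0,"y":0.6,"z":0,"rx":0,"ry":0,"rz":0,"fingers":1},{"x":0,"y":0.6,"z":0,"rx":0,"ry":0,"rz":0,"fingers":0.55},{"x":0,"y":0.6,"z":0,"rx":0,"ry":0,"rz":0,"fingers":0.4},{"x":0,"y":0.6,"z":0,"rx":0,"ry":0,"rz":0,"fingers":0.2},{"x":0,"y":0.6,"z":0,"rx":0,"ry":0,"rz":0,"fingers":0},{"x":0,"y":0.6,"z":0,"rx":0,"ry":0,"rz":0,"fingers":0},{"x":0,"y":0.6,"z":0,"rx":0,"ry":0,"rz":0,"fingers":0},{"x":0,"y":0.6,"z":0,"rx":0,"ry":0,"rz":0,"fingers":0}]'

```text
clock: 12.5
tcp_pos: [0.5209, -0.3211, 0.0717]
eef_rot: [-0.109, 0.699, -0.699, 0.108]
ft_force: [-0.5, 0.1, -0.6]
opening: 0.0852
```

>>> drive_tool --motion '[{"x":0,"y":-10,"z":0,"rx":0,"ry":0,"rz":0,"fingers":0},{"x":0,"y":-30,"z":0,"rx":0,"ry":0,"rz":0,"fingers":0},{"x":0,"y":-55,"z":0,"rx":0,"ry":0,"rz":0,"fingers":0},{"x":0,"y":-85,"z":0,"rx":0,"ry":0,"rz":0,"fingers":0},{"x":0,"y":-115,"z":0,"rx":0,"ry":0,"rz":0,"fingers":0},{"x":0,"y":-140,"z":0,"rx":0,"ry":0,"rz":0,"fingers":0},{"x":0,"y":-150,"z":0,"rx":0,"ry":0,"rz":0,"fingers":0}]'

```text
clock: 13.2
tcp_pos: [0.5218, -0.3214, 0.2253]
eef_rot: [0.108, -0.698, 0.699, -0.109]
ft_force: [0.8, 0.7, -0.5]
opening: 0.0934
```

Run:
```python
from h import *
st()
im=get_image('side');cv2.imwrite('pics/side6.png',im[:,:,::-1])
print(*rel([.4875,.2945,.215],-81))
```

```text
t 13.2 tcp [ 0.5218 -0.3214  0.2253] jaw -72.3 tooly [ 0.001 -0.002 -1.   ] F [ 0.8  0.7 -0.5] T [-0.03  0.    0.01] open 0.0934 q [-0.59 -0.02  1.57 -0.    1.59  0.67]
[-154.2    9.1 -597.4] [-0.1  8.7 -0. ]
```

View pics/side6.png

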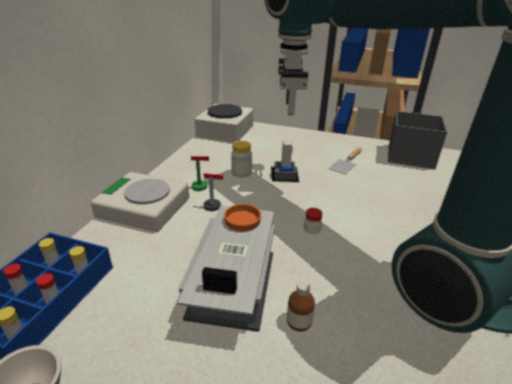

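The scanner stands upright in its dock (286,163), released. The plate hasn't moved. Now to the plate's grip.

>>> drive_tool --motion '[{"x":-5,"y":0,"z":-20,"rx":0,"ry":0.3,"rz":0,"fingers":0},{"x":-14,"y":1,"z":-55,"rx":0,"ry":0.8,"rz":0,"fingers":0},{"x":-26,"y":1,"z":-100,"rx":0,"ry":1.5,"rz":0,"fingers":0},{"x":-37,"y":2,"z":-145,"rx":0,"ry":2.1,"rz":0,"fingers":0},{"x":-49,"y":3,"z":-190,"rx":0,"ry":2.8,"rz":0,"fingers":0},{"x":-61,"y":3,"z":-235,"rx":0,"ry":3.4,"rz":0,"fingers":0},{"x":-72,"y":4,"z":-280,"rx":0,"ry":4.1,"rz":0,"fingers":0},{"x":-84,"y":5,"z":-325,"rx":0,"ry":4.7,"rz":0,"fingers":0},{"x":-96,"y":5,"z":-370,"rx":0,"ry":5.4,"rz":0,"fingers":0},{"x":-107,"y":6,"z":-415,"rx":0,"ry":6,"rz":0,"fingers":0},{"x":-118,"y":7,"z":-455,"rx":0,"ry":6.6,"rz":0,"fingers":0},{"x":-126,"y":7,"z":-490,"rx":0,"ry":7.1,"rz":0,"fingers":0}]'

```text
clock: 14.45
tcp_pos: [0.4924, 0.1856, 0.216]
eef_rot: [0.066, -0.703, 0.705, -0.065]
ft_force: [0.8, 0.3, 0.8]
opening: 0.0931
```

Run:
```python
from h import *
st()
print(*rel([.4875,.2945,.215],-81))
```

```text
t 14.45 tcp [0.4924 0.1856 0.216 ] jaw -79.4 tooly [-0.001 -0.002 -1.   ] F [0.8 0.3 0.8] T [-0.01 -0.01  0.05] open 0.0931 q [ 0.31 -0.21  1.76 -0.    1.59  1.7 ]
[ -15.2    0.8 -107.9] [-0.1  1.6  0.1]
```

Partial closure of 0.35 leaves about 60 mm of opening, so the fingers will clear the grip.

>>> drive_tool --motion '[{"x":-4,"y":0,"z":-28,"rx":0,"ry":0.4,"rz":0,"fingers":0.35},{"x":-8,"y":0,"z":-56,"rx":0,"ry":0.8,"rz":0,"fingers":0.35},{"x":-11,"y":0,"z":-80,"rx":0,"ry":1.2,"rz":0,"fingers":0.35},{"x":-14,"y":0,"z":-98,"rx":0,"ry":1.5,"rz":0,"fingers":0.35},{"x":-15,"y":0.5,"z":-106,"rx":0,"ry":1.6,"rz":0,"fingers":0.35},{"x":-15.2,"y":0.8,"z":-108,"rx":-0.1,"ry":1.6,"rz":0.1,"fingers":0.35},{"x":-15.2,"y":0.8,"z":-108,"rx":-0.1,"ry":1.6,"rz":0.1,"fingers":0.35}]'

```text
clock: 15.15
tcp_pos: [0.4874, 0.2942, 0.2145]
eef_rot: [0.055, -0.705, 0.705, -0.056]
ft_force: [-0.9, -0.8, 0.2]
opening: 0.0603
```

Run:
```python
from h import *
st()
print(*rel([.4875,.2945,.107],-81))
for n,x,y in(('top',125,140),('side',160,150)):
    im=get_image(n);cv2.imwrite(f'pics/{n}7.png',cv2.resize(im[y:y+180,x:x+180,::-1],None,fx=3,fy=3))
```

```text
t 15.15 tcp [0.4874 0.2942 0.2145] jaw -81.0 tooly [ 0.    -0.001 -1.   ] F [-0.9 -0.8  0.2] T [-0.02 -0.05  0.01] open 0.0603 q [ 0.5  -0.11  1.68 -0.    1.58  1.91]
[-1.000e-01  1.075e+02 -4.000e-01] [-0. -0. -0.]
```

View pics/side7.png

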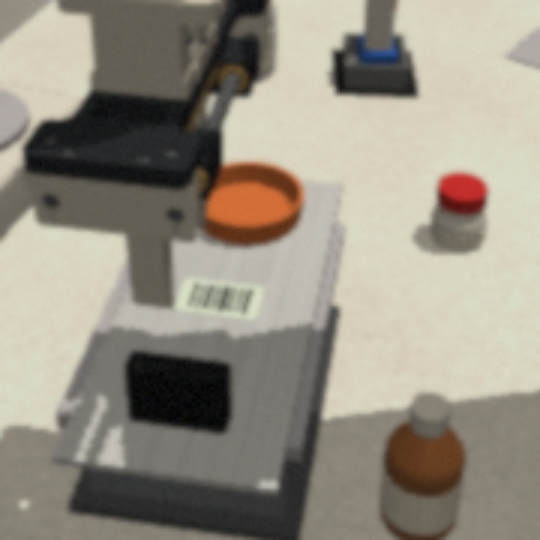

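View pics/top7.png

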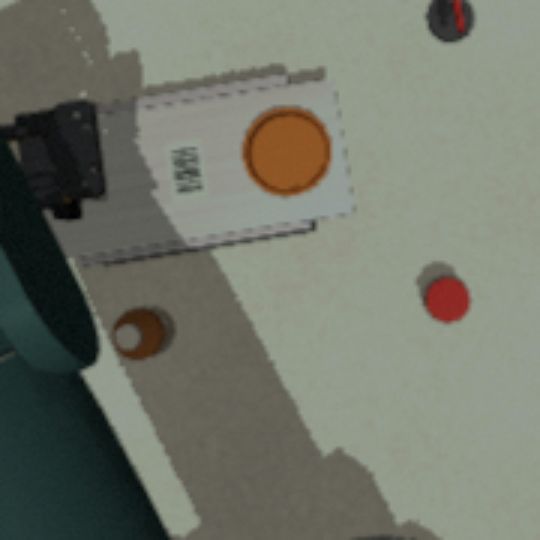

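Run:
```python
from h import *
for p in((.4828,.325,.2145),(.483,.332,.2145),(.4875,.2945,.141),(.4862,.3024,.141),(.4862,.3024,.096)):
    print(p,((proj('side',p)-[160,150])*3).round(),((proj('top',p)-[125,140])*3).round())
```

```text
(0.4828, 0.325, 0.2145) [155. 301.] [-10. 184.]
(0.483, 0.332, 0.2145) [149. 309.] [-18. 183.]
(0.4875, 0.2945, 0.141) [176. 364.] [ 55. 184.]
(0.4862, 0.3024, 0.141) [172. 374.] [ 46. 185.]
(0.4862, 0.3024, 0.096) [175. 430.] [ 62. 189.]
```

Projected positions match (finger tip at crop 152,305; grip top centre at 176,364), so I'm going down onto the grip.

>>> drive_tool --motion '[{"x":0,"y":14,"z":0,"rx":0,"ry":0,"rz":0,"fingers":0.35},{"x":0,"y":36,"z":0,"rx":0,"ry":0,"rz":0,"fingers":0.35},{"x":0,"y":58,"z":0,"rx":0,"ry":0,"rz":0,"fingers":0.35},{"x":0,"y":78,"z":0,"rx":0,"ry":0,"rz":0,"fingers":0.35},{"x":0,"y":94,"z":0,"rx":0,"ry":0,"rz":0,"fingers":0.35},{"x":0,"y":104,"z":0,"rx":0,"ry":0,"rz":0,"fingers":0.35},{"x":0,"y":107,"z":0,"rx":0,"ry":0,"rz":0,"fingers":0.35},{"x":0,"y":107,"z":0,"rx":0,"ry":0,"rz":0,"fingers":0.35}]'

```text
clock: 16.05
tcp_pos: [0.4877, 0.2937, 0.108]
eef_rot: [0.055, -0.705, 0.705, -0.055]
ft_force: [0.1, -0.1, 1.1]
opening: 0.0606
```

Run:
```python
from h import *
st()
im=get_image('side');cv2.imwrite('pics/side8.png',cv2.resize(im[180:330,160:320,::-1],None,fx=4,fy=4))
```

```text
t 16.05 tcp [0.4877 0.2937 0.108 ] jaw -81.1 tooly [ 0.001 -0.    -1.   ] F [ 0.1 -0.1  1.1] T [-0.   -0.04  0.03] open 0.0606 q [ 0.5  -0.06  1.8  -0.    1.4   1.91]
```

View pics/side8.png

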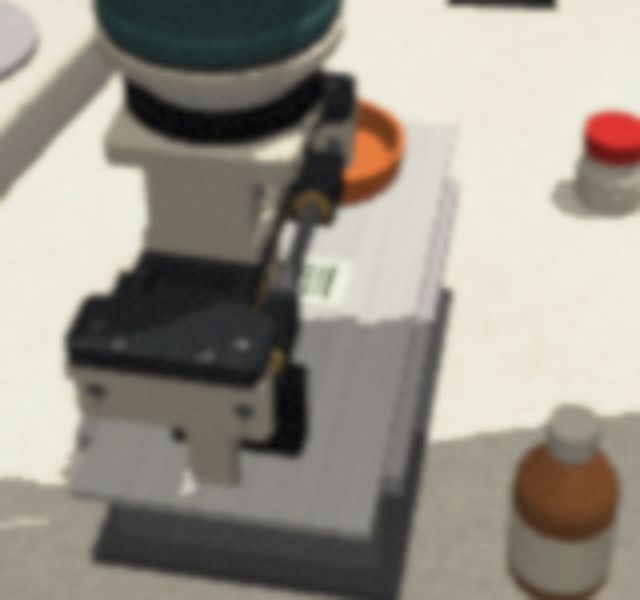

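The fingers are on either side of the grip (near finger at crop 215,470). Closing.

>>> drive_tool --motion '[{"x":0,"y":0,"z":0,"rx":0,"ry":0,"rz":0,"fingers":0.5},{"x":0,"y":0,"z":0,"rx":0,"ry":0,"rz":0,"fingers":0.6},{"x":0,"y":0,"z":0,"rx":0,"ry":0,"rz":0,"fingers":0.7},{"x":0,"y":0,"z":0,"rx":0,"ry":0,"rz":0,"fingers":0.78},{"x":0,"y":0,"z":0,"rx":0,"ry":0,"rz":0,"fingers":0.84},{"x":0,"y":0,"z":0,"rx":0,"ry":0,"rz":0,"fingers":1},{"x":0,"y":0,"z":0,"rx":0,"ry":0,"rz":0,"fingers":1},{"x":0,"y":0,"z":0,"rx":0,"ry":0,"rz":0,"fingers":1},{"x":0,"y":0,"z":0,"rx":0,"ry":0,"rz":0,"fingers":1}]' --newtons 50

```text
clock: 17.0
tcp_pos: [0.4879, 0.2938, 0.1085]
eef_rot: [0.055, -0.705, 0.705, -0.056]
ft_force: [-1.1, -0.6, 1.0]
opening: 0.0155
```

Run:
```python
from h import *
st()
im=get_image('top');cv2.imwrite('pics/top9.png',cv2.resize(im[100:260,125:325,::-1],None,fx=4,fy=4,interpolation=cv2.INTER_CUBIC))
st()
```

```text
t 17.0 tcp [0.4879 0.2938 0.1085] jaw -81.0 tooly [ 0.002 -0.    -1.   ] F [-1.1 -0.6  1. ] T [-0.05  0.05  0.07] open 0.0155 q [ 0.5  -0.06  1.8  -0.    1.4   1.91]
t 17.05 tcp [0.4879 0.2938 0.1085] jaw -81.0 tooly [ 0.001 -0.    -1.   ] F [-1.1 -1.1  0.2] T [-0.19  0.03  0.05] open 0.0161 q [ 0.5  -0.06  1.8  -0.    1.4   1.91]
```

View pics/top9.png

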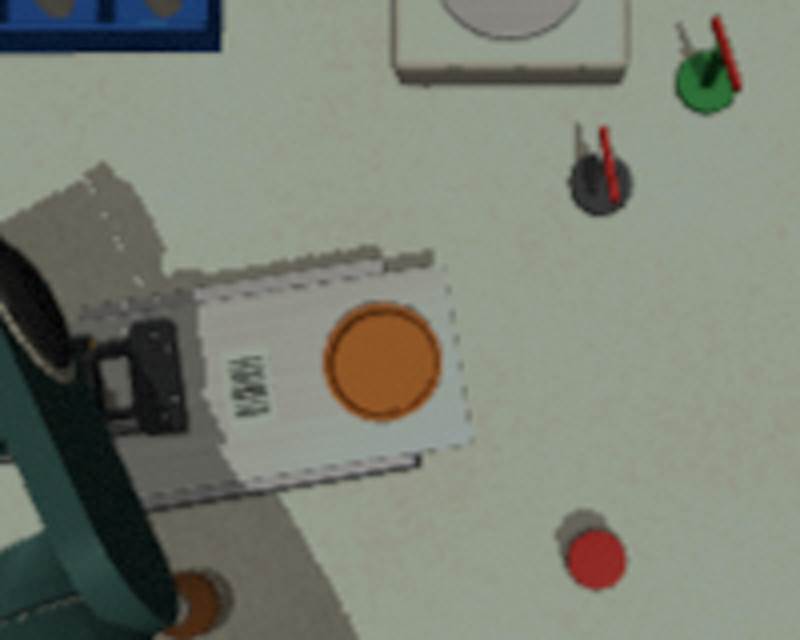

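The grip is held at 16 mm opening and the plate hasn't shifted. Sliding the first 80 mm gently.

>>> drive_tool --motion '[{"x":0,"y":0.5,"z":3,"rx":0,"ry":0,"rz":0,"fingers":1},{"x":0,"y":0.5,"z":9,"rx":0,"ry":0,"rz":0,"fingers":1},{"x":0,"y":0.5,"z":16,"rx":0,"ry":0,"rz":0,"fingers":1},{"x":0,"y":0.5,"z":24,"rx":0,"ry":0,"rz":0,"fingers":1},{"x":0,"y":0.5,"z":32,"rx":0,"ry":0,"rz":0,"fingers":1},{"x":0,"y":0.5,"z":40,"rx":0,"ry":0,"rz":0,"fingers":1},{"x":0,"y":0.5,"z":48,"rx":0,"ry":0,"rz":0,"fingers":1},{"x":0,"y":0.5,"z":56,"rx":0,"ry":0,"rz":0,"fingers":1},{"x":0,"y":0.5,"z":64,"rx":0,"ry":0,"rz":0,"fingers":1},{"x":0,"y":0.5,"z":72,"rx":0,"ry":0,"rz":0,"fingers":1},{"x":0,"y":0.5,"z":78,"rx":0,"ry":0,"rz":0,"fingers":1},{"x":0,"y":0.5,"z":80,"rx":0,"ry":0,"rz":0,"fingers":1}]'

```text
clock: 18.25
tcp_pos: [0.5006, 0.2149, 0.1085]
eef_rot: [-0.054, 0.705, -0.705, 0.056]
ft_force: [-0.2, 5.9, 4.7]
opening: 0.0157
```

Run:
```python
from h import *
st()
im=get_image('top');cv2.imwrite('pics/top10.png',cv2.resize(im[100:260,125:325,::-1],None,fx=4,fy=4,interpolation=cv2.INTER_CUBIC))
f=lambda u,v:(125+(u+.5)/4-.5,100+(v+.5)/4-.5)
u=np.array([.1564,-.9877,0])
for p,z in(((440,268),.096),((472,443),.096),((382.5,361),.116),((602,127),.107),((616,202),.107)): q=onz('top',f(*p),z);print(p,q.round(4),(q@u).round(4))
st()
```

```text
t 18.25 tcp [0.5006 0.2149 0.1085] jaw -81.1 tooly [ 0.002  0.001 -1.   ] F [-0.2  5.9  4.7] T [ 0.93  0.23 -0.03] open 0.0157 q [ 0.36 -0.12  1.86  0.    1.4   1.77]
(440, 268) [0.5898 0.0507 0.096 ] 0.0422
(472, 443) [0.4647 0.0275 0.096 ] 0.0456
(382.5, 361) [0.5209 0.0891 0.116 ] -0.0065
(602, 127) [ 0.6897 -0.0653  0.107 ] 0.1724
(616, 202) [ 0.6351 -0.0749  0.107 ] 0.1733
t 18.3 tcp [0.5006 0.2147 0.1085] jaw -81.1 tooly [ 0.002  0.001 -1.   ] F [-0.6  0.9  5.3] T [ 0.02  0.21 -0.07] open 0.0157 q [ 0.36 -0.12  1.86 -0.    1.4   1.77]
```

View pics/top10.png

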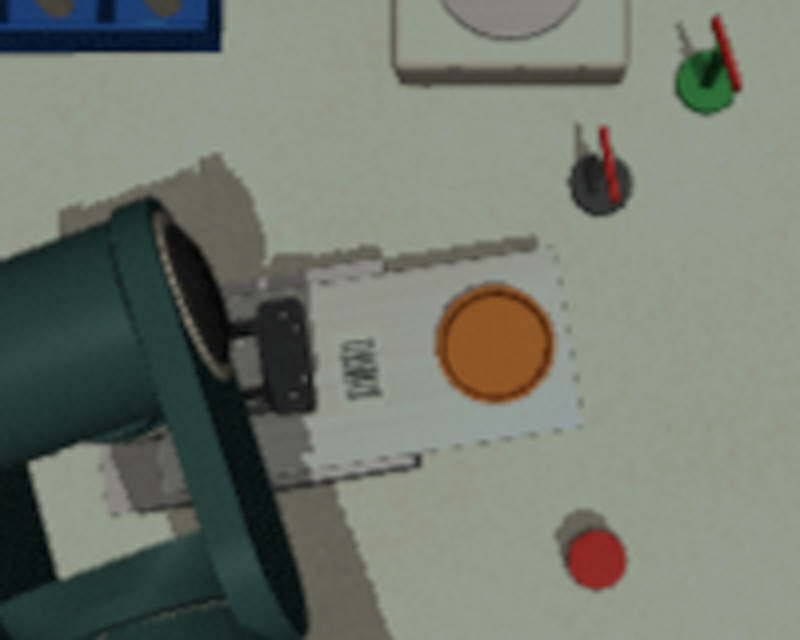

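The plate slides straight (dish now at crop 495,343) and lies flat. About 48 mm to go.

>>> drive_tool --motion '[{"x":0,"y":0.5,"z":3,"rx":0,"ry":0,"rz":0,"fingers":1},{"x":0,"y":0.5,"z":8,"rx":0,"ry":0,"rz":0,"fingers":1},{"x":0,"y":0.5,"z":14,"rx":0,"ry":0,"rz":0,"fingers":1},{"x":0,"y":0.5,"z":20,"rx":0,"ry":0,"rz":0,"fingers":1},{"x":0,"y":0.5,"z":26,"rx":0,"ry":0,"rz":0,"fingers":1},{"x":0,"y":0.5,"z":32,"rx":0,"ry":0,"rz":0,"fingers":1},{"x":0,"y":0.5,"z":38,"rx":0,"ry":0,"rz":0,"fingers":1},{"x":0,"y":0.5,"z":43,"rx":0,"ry":0,"rz":0,"fingers":1},{"x":0,"y":0.5,"z":46,"rx":0,"ry":0,"rz":0,"fingers":1},{"x":0,"y":0.5,"z":48,"rx":0,"ry":0,"rz":0,"fingers":1},{"x":0,"y":0.5,"z":48,"rx":0,"ry":0,"rz":0,"fingers":1},{"x":0,"y":0.5,"z":48,"rx":0,"ry":0,"rz":0,"fingers":1}]'

```text
clock: 19.5
tcp_pos: [0.5083, 0.1676, 0.1085]
eef_rot: [-0.054, 0.705, -0.705, 0.056]
ft_force: [0.4, 4.4, 6.6]
opening: 0.0159
```

Run:
```python
from h import *
st()
im=get_image('top');cv2.imwrite('pics/top11.png',cv2.resize(im[100:230,195:325,::-1],None,fx=4.6,fy=4.6,interpolation=cv2.INTER_CUBIC))
im=get_image('side');cv2.imwrite('pics/side11.png',cv2.resize(im[130:280,170:330,::-1],None,fx=4,fy=4,interpolation=cv2.INTER_CUBIC))
st()
```

```text
t 19.5 tcp [0.5083 0.1676 0.1085] jaw -81.1 tooly [ 0.003  0.001 -1.   ] F [0.4 4.4 6.6] T [ 0.49  0.25 -0.09] open 0.0159 q [ 0.27 -0.14  1.88  0.    1.4   1.69]
t 19.6 tcp [0.5083 0.1677 0.1085] jaw -81.1 tooly [ 0.003  0.001 -1.   ] F [-0.8  3.3  5.7] T [ 0.52  0.21 -0.02] open 0.0155 q [ 0.27 -0.14  1.88  0.    1.4   1.69]
```

View pics/top11.png

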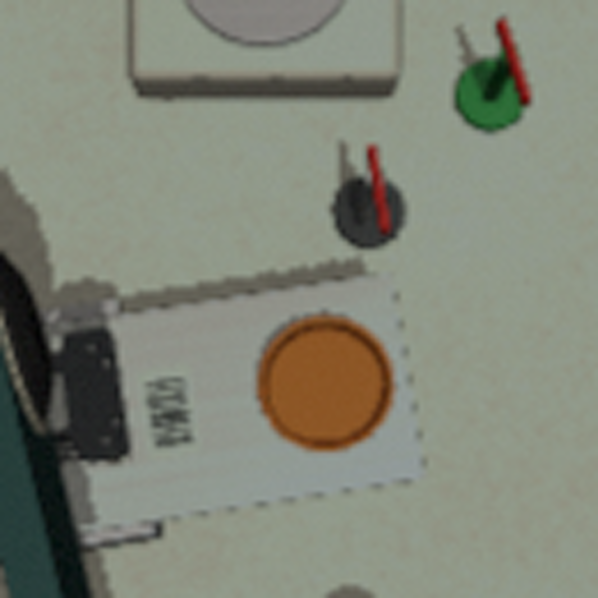

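View pics/side11.png

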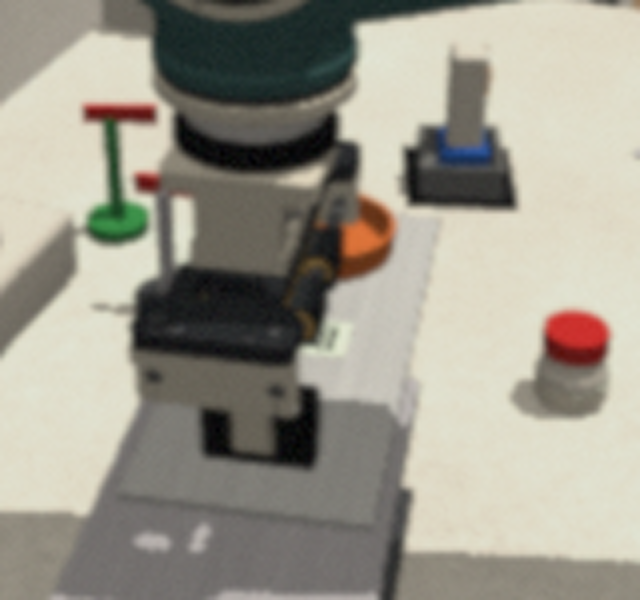

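Run:
```python
from h import *
f=lambda u,v:(195+(u+.5)/4.6-.5,100+(v+.5)/4.6-.5)
im=get_image('top');H=cv2.cvtColor(im,cv2.COLOR_RGB2HSV).astype(int);h,s,v=H[...,0],H[...,1],H[...,2]
m=((h>3)&(h<18)&(s>150)&(v>70)).astype(np.uint8);m[:,:240]=0;m[:150]=0;m[:,300:]=0
c,r=cv2.minEnclosingCircle(max(cv2.findContours(m,0,1)[0],key=cv2.contourArea));print(c,r)
d=onz('top',c,.116);e=[onz('top',f(*p),.096) for p in((394,285),(425,465))];b=[onz('top',f(*p),.107) for p in((374,147),(386,234))]
for yaw in(-80,-81,-82):
    u=np.array([np.cos(np.radians(yaw)),np.sin(np.radians(yaw)),0])
    print(yaw,'dish+52',(d@u+.052).round(4),'edge',[(x@u).round(4) for x in e],'blade',[(x@u).round(4) for x in b])
print(d,b)
```

```text
(265.20953369140625, 183.06639099121094) 14.340603828430176
-80 dish+52 0.1814 edge [np.float64(0.1837), np.float64(0.182)] blade [np.float64(0.1862), np.float64(0.1836)]
-81 dish+52 0.1722 edge [np.float64(0.1735), np.float64(0.1738)] blade [np.float64(0.1745), np.float64(0.1729)]
-82 dish+52 0.1629 edge [np.float64(0.1633), np.float64(0.1656)] blade [np.float64(0.1628), np.float64(0.1621)]
[ 0.53981444 -0.03616634  0.116     ] [array([ 0.68911268, -0.06755202,  0.107     ]), array([ 0.63412406, -0.0745732 ,  0.107     ])]
```

>>> drive_tool --motion '[{"x":0,"y":0.3,"z":0.5,"rx":0,"ry":0,"rz":0,"fingers":1},{"x":0,"y":0.3,"z":0.5,"rx":0,"ry":0,"rz":0,"fingers":1},{"x":0,"y":0.3,"z":0.5,"rx":0,"ry":0,"rz":0,"fingers":1},{"x":0,"y":0.3,"z":0.5,"rx":0,"ry":0,"rz":0,"fingers":1},{"x":0,"y":0.3,"z":0.5,"rx":0,"ry":0,"rz":0,"fingers":1}]'

```text
clock: 20.15
tcp_pos: [0.5083, 0.1676, 0.1086]
eef_rot: [-0.054, 0.705, -0.704, 0.056]
ft_force: [-1.3, 4.5, 5.7]
opening: 0.0159
```

Run:
```python
from h import *
st(); print(get_obs()['qvel'].round(4)); print(hand_in());
```

```text
t 20.15 tcp [0.5083 0.1676 0.1086] jaw -81.0 tooly [ 0.003  0.002 -1.   ] F [-1.3  4.5  5.7] T [ 0.63  0.53 -0.09] open 0.0159 q [ 0.27 -0.14  1.88  0.    1.4   1.68]
[-0.0007  0.     -0.0006  0.      0.0012 -0.0011]
the job is handed in; nothing more can be done
None
```

The scan, the return to the dock and the plate slide are done, and I handed the job in at 20.2 s. No verdict was reported.

- **Scan:** I held the scanner steady about 8 cm above the label for over 2 s. Its head showed in the side view within about 2 pixels of where I had calculated.
- **Scanner back:** it stands upright in its dock and is released, in the same place in the image as at the start. A later side view still showed it there.
- **Plate slide:** I slid the plate about 128 mm straight out by its black grip, using the red-bladed pointer with the dark foot as the mark. The green look-alike was left alone.
- **Final position:** the outer edge measures 0.172–0.174 m along the slide direction, and the red blade 0.173–0.1745 m. They are level to within about 1.5 mm, and the allowance is 9 mm.
- **Still held:** at the end the grip was held at a 16 mm opening with the arm at rest. It was pressing the plate onto the stand with about 6 N. The plate looked flat and clear of the pointer.
- **Bystanders:** I never touched the jars or the bottle. They look unmoved in the pictures, but I did not measure them again at the end.

**Disagreements:** the first two move calls were refused because every row needs all fields; nothing moved. My separate estimates of the grip and dock positions differed by about 5 mm, which was harmless.

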